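Roll two piston pins onto the scribed line

ROBOT

A 7-joint arm with a two-finger parallel gripper is mounted at the origin on a cart in front of the work surface, level with it; the furniture and walls round the work are solid. World frame = base frame: x ahead of the robot, y to its left, z up, the work surface at z = 0. Lengths are in m, angles in rad, forces in N, time in s.
With the tool pointing down it reaches from about 0.4 to 0.85 m from the base axis. Payload 10.4 kg.
Tool frame: the origin (TCP) lies midway between the tips of the shut fingers; the grasp point (between the pads) lies 19 mm behind it (manip.grasp_offset is the distance from the TCP to the grasp point, in m); z points along the fingers, y is the line along which they close (so a half turn about z gives the same grasp; the last joint's range is limited). The gripper opens to 85 mm and grips with 20 to 120 N. Pads are 22 mm wide; open, the fingers measure 114 mm over their backs; the gripper's body (76 mm by 85 mm) begins 54 mm behind the grasp point. The pads swing forward as they close: fully open they stand 13 mm farther back than shut.
Start: joints at [-1.167, 0.332, -0.065, 1.46, 0.022, 1.35, -0.088], TCP at [0.259, 0.569, 0.231] pointing down, gripper open.
Joint ranges: [-2.6, 2.6], [-0.5, 2.12], [-1.47, 1.34], [0.16, 2.42], [-1.27, 4.41], [0.06, 2.06], [-2.6, 2.6]. Speed limits (rad/s): [2.22, 2.22, 2.79, 2.79, 3.14, 3.14, 3.14].

INTERFACE

Orientations are given as a unit quaternion [x, y, z, w].
In Python, from workcell import manip gives the robot as it stands.
- The arm moves only by the tool jog_arm, called after "Emit:" as a command line: name --argument value ..., lists and objects as JSON in quotes. Schema: {"type":"object","properties":{"plan":{"type":"array","items":{"type":"number"},"minItems":7,"maxItems":140},"grip_force":{"type":"number"},"only":{"type":"string"},"quiet":{"type":"boolean"},"lines":{"type":"string"}},"required":["plan"],"additionalProperties":false}. plan is one flat list of numbers that holds 1 to 20 rows one after another, with no inner brackets; each row has 7 numbers: a rotation vector rx, ry, rz in units of 0.2 rad, then dx, dy, dz in units of 100 mm, then the opening from 0.0 (shut) to 1.0 (fully open); each row is the pose to reach, as a shift and turn from the pose commanded when the call began, along the tool's axes at that moment; what a row does not reach only later rows make up. A row lasts 1/8 s, in which the tool goes at most 0.0625 m and 0.188 rad, less where a joint would pass 70% of its speed; a pose out of reach is approached as far as the arm can. The fingers move at their own pace and stop on an object; grip_force is the grip in N (left out, the last holds). Time passes only in rows, so rows that do not move let the fingers close. The tool returns the time, the measured TCP pose, the force, the opening and the grip force at its end. only (a regular expression) keeps the lines of the reply that match it, lines (a string "A,B") keeps lines A to B, and quiet returns only ok. Input that does not fit is refused with a message, and nothing moves.
- manip.get_obs(): the state, without advancing time (a new reading comes with each control period).
- manip.camera(name): name is "scene" or "top" or "wrist"; returns the picture (400x640x3 uint8, blue, green, red); there is no depth.
- manip.calibration(name): a dict with "fx", "fy", "cx", "cy" (pixels), "world_from_camera" (4x4, takes a point from camera to world coordinates); the wrist camera has in their place "tool_from_camera" (4x4, takes a point from camera to tool coordinates, whose origin is the TCP and whose axes are the flange's). Camera axes: x right, y up, looking along -z (the intrinsics and any distortion apply to the point x, -y, -z); pixel columns grow to the right and rows downward; lengths in m; the calibration is good to about 2 mm. A picture is of the moment at which its call begins: read the wrist's pose just before it. calibration takes no time and is no camera call.
- manip.hand_in(): hands the job in; it is judged then, once.
The state is a dict: "clock": time; "joint_pos": joint angles; "joint_velocities": joint speeds; "tau": joint torques, N m; "position": TCP position; "ee_rot": TCP orientation; "ft_force": force on the tool from outside, world axes, zero at the start; "torque": the same for the moment, N m; "grip_width": opening from 0.0 (shut) to 1.0 (fully open); "grasp_force": force on a finger pad.
Only numpy, scipy, OpenCV 4.12 (cv2) and the standard library are available. Lean on these libraries where they do the work, as an engineer would, in place of code of your own. Each camera call takes 0.05 s, during which the arm holds its last target. There are 200 camera calls.

TASK

Set out the two piston pins for measuring: with the fingertips, push the top of each one sideways so that it rolls across the plate, and leave it at rest on the plate's long scribed line, lying along the line with its axis right above it. Roll the thick pin first and then the thin one. Roll the pins rather than dragging them, never pick one up, and leave the bolt and the spark plug on the plate as they are.

Things in the scene. Friction and masses are not known exactly. Their poses are not given: they have to be found in the camera images.
- plate: Fixed flat aluminium setting-out plate, 250 x 250 x 10 mm, lying on the table, turned up to about 15 degrees. Origin: centre of its underside (its top is 10 mm above). Its x axis points roughly away from the robot, across the scribed line; its y axis runs along the line.
- line (a point): Middle of the scribed line, on the plate's top face. The line is a dark, straight, flush line 3 mm wide and 236 mm long along the plate's y axis, through the plate's centre, with a short cross tick at its middle and at each end. Same axes as the plate.
- thick_pin: Loose hollow steel pin, 32 mm diameter, 80 mm long, 0.32 kg, lying within 3 degrees of parallel to the line, 30 to 60 mm to one side of it, about 60 mm from its middle. Origin: on its axis at mid-length, 16 mm above the plate. Own y: the pin axis; z (up at start) turns with it. Dry: a finger stroking over its top rolls it straight, at half the finger's speed; let go, it stays.
- thin_pin: The same kind of pin, 24 mm diameter, 60 mm long, 0.15 kg, on the other half of the plate and on the other side of the line, 30 to 60 mm from it (one pin lies on the robot's side of the line, one beyond it; which one varies). Origin: on its axis at mid-length, 12 mm above the plate; axes and rolling like the thick pin's.
- stud_bolt: Loose dark engine bolt 41 mm tall standing on its 18 mm head, near the plate's far left corner. Leave it alone. Origin: centre of its underside.
- old_plug: Loose used spark plug lying on its side, 76 x 23 x 20 mm, near the plate's near right corner. Leave it alone. Origin: below its middle, on the plate.

How it is judged:
By the outcome, as a careful person would: the job done as asked, in the order asked, and still so for the second after the job is handed in, with the robot touching nothing.
It also fails if it takes over 72 s, if anything falls off the work surface, if the arm or the gripper's body presses on something with over 40 N, if the wrist force passes 120 N, or if a joint passes its speed limit or range.

## Working session

There is one attempt and no reset: what is moved stays moved. The work goes in short steps, Python scripts to look and compute and a tool call to move; the robot and the scene stay as the last step left them, time stands still between calls to the robot, and variables do not carry over. Pictures are saved under pics/ and viewed, at most 10 in all, crops included, and the job is handed in when it is done.

```bash
ls; mkdir -p pics
```

Run:
```python
from workcell import manip
import cv2
o=manip.get_obs();print(o['clock'],o['position'],o['ee_rot'],o['grip_width'])
for n in('top','scene'):
    cv2.imwrite(f'pics/{n}0.png',manip.camera(n));print(n,manip.calibration(n))
```

```text
pics
workcell.py
0.0 [0.25856876 0.56858643 0.23051376] [ 2.11769306e-01  9.77319424e-01 -7.00899263e-04 -1.10945820e-04] 0.9997017846583185
top {'fx': 439.8095110854648, 'fy': 439.8095110854648, 'cx': 314.44863488181085, 'cy': 199.98665895151422, 'world_from_camera': array([[-0.03057432,  0.98247394, -0.18387542,  0.40500759],
       [-0.99900199, -0.0360294 , -0.02639909,  0.03350007],
       [-0.03256134,  0.18288478,  0.98259499,  0.86977686],
       [ 0.        ,  0.        ,  0.        ,  1.        ]])}
scene {'fx': 427.6363362308313, 'fy': 427.6363362308313, 'cx': 315.20192996314637, 'cy': 192.87041108038503, 'world_from_camera': array([[-0.6926873 ,  0.29068426, -0.66006588, -0.02649128],
       [-0.72105051, -0.29997269,  0.62458189,  0.58330137],
       [-0.01644562,  0.90858079,  0.41738531,  0.42154604],
       [ 0.        ,  0.        ,  0.        ,  1.        ]])}
```

View pics/top0.png

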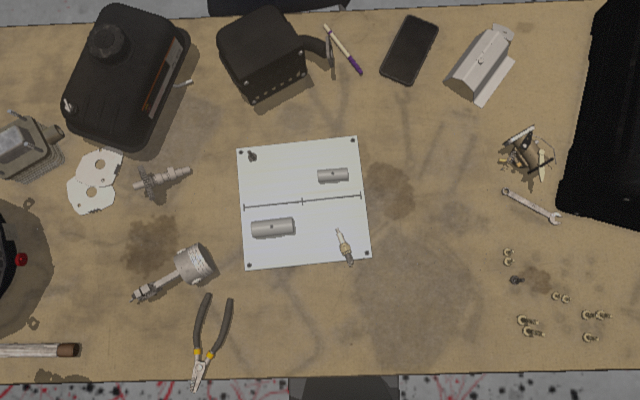

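The top view shows the plate with corners near (237,150), (357,137), (372,257) and (247,270). The line runs from (244,208) to (361,194). The thick pin is on the near-left at (272,228) and the thin pin is on the far-right at (332,175). The bolt is at (252,156) and the plug at (345,245).

Create h.py:
```python
import numpy as np,cv2
from scipy.spatial.transform import Rotation as R
from workcell import manip
def ray(c,T,u,v,z):
    T=np.array(T);d=T[:3,:3]@np.array([(u-c['cx'])/c['fx'],-(v-c['cy'])/c['fy'],-1]);o=T[:3,3]
    return o+d*(z-o[2])/d[2]
def toolT(o):
    T=np.eye(4);T[:3,:3]=R.from_quat(o['ee_rot']).as_matrix();T[:3,3]=o['position'];return T
def to_tool(p,yaw_dir=None):
    o=manip.get_obs();T=toolT(o);return T[:3,:3].T@(np.array(p)-T[:3,3])
```

Run:
```python
from h import *
c=manip.calibration('top');T=c['world_from_camera']
for n,u,v,z in[('c1',237,150,.01),('c2',357,137,.01),('c3',372,257,.01),('c4',247,270,.01),('l0',244,208,.01),('l1',361,194,.01),('m',302.5,201,.01),('thk',272,228,.03),('thin',332,175,.025),('bolt',252,156,.04),('plug',345,245,.02)]:
    print(n,ray(c,T,u,v,z).round(4))
w=manip.calibration('wrist');print(w)
o=manip.get_obs();print(toolT(o).round(3))
l0,l1=ray(c,T,244,208,.01),ray(c,T,361,194,.01);print(np.arctan2(*(l0-l1)[:2])*57.3, to_tool([.47,.03,.30]))
```

```text
c1 [0.6756 0.2118 0.01  ]
c2 [ 0.6932 -0.0341  0.01  ]
c3 [ 0.4497 -0.0513  0.01  ]
c4 [0.4325 0.1918 0.01  ]
l0 [0.5548 0.1975 0.01  ]
l1 [ 0.5746 -0.0363  0.01  ]
m [0.5647 0.0804 0.01  ]
thk [0.5103 0.1395 0.03  ]
thin [0.6119 0.02   0.025 ]
bolt [0.6527 0.1759 0.04  ]
plug [4.738e-01 2.000e-04 2.000e-02]
{'fx': 299.84731955693707, 'fy': 299.84731955693707, 'cx': 320.9555235746207, 'cy': 207.45117712569356, 'tool_from_camera': array([[ 1.06636474e-03,  9.60801165e-01,  2.77236334e-01,
         7.13031471e-02],
       [ 9.99999429e-01, -1.00571621e-03, -3.60958544e-04,
         8.71797571e-04],
       [-6.79883137e-05,  2.77236561e-01, -9.60801689e-01,
        -1.42329203e-01],
       [ 0.00000000e+00,  0.00000000e+00,  0.00000000e+00,
         1.00000000e+00]])}
[[-0.91   0.414 -0.     0.259]
 [ 0.414  0.91  -0.001  0.569]
 [-0.    -0.001 -1.     0.231]
 [ 0.     0.     0.     1.   ]]
-4.840232241712375 [-0.4153979  -0.40290659 -0.06886376]
```

```bash
python3 -c "
from h import *
print(to_tool([.60,.08,.14]).round(4))"
```

```text
[-0.513  -0.3034  0.091 ]
```
Distance .603 → 10 rows at .06. Write: steps. Opening: set target for half: 0.5 (42mm). Pad opening relative. Use 0.5 now.

The manual's scale: shifts go in units of 100 mm and turns go in units of 0.2 rad. Converting my numbers, -0.5 m is -5, -0.06 m is -0.6, -0.511 rad is -2.555.

Emit:
jog_arm --plan '[0,0,-0.85,-0.5,-0.3,0,0.5,0,0,-1.7,-1,-0.6,0,0.5,0,0,-2.555,-1.5,-0.9,0,0.5,0,0,-2.555,-2,-1.2,0.2,0.5,0,0,-2.555,-2.5,-1.5,0.3,0.5,0,0,-2.555,-3,-1.8,0.4,0.5,0,0,-2.555,-3.5,-2.1,0.5,0.5,0,0,-2.555,-4,-2.4,0.6,0.5,0,0,-2.555,-4.5,-2.7,0.7,0.5,0,0,-2.555,-5,-3,0.85,0.5,0,0,-2.555,-5.13,-3.034,0.91,0.5,0,0,-2.555,-5.13,-3.034,0.91,0.5,0,0,-2.555,-5.13,-3.034,0.91,0.5,0,0,-2.555,-5.13,-3.034,0.91,0.5]'

```text
clock: 1.85
position: [0.5997, 0.0822, 0.1408]
ee_rot: [-0.043, 0.999, 0.0, 0.0]
ft_force: [-0.1, 0.3, 0.7]
grip_width: 0.501
grasp_force: 0.0
```

Run:
```python
from h import *
import json
o=manip.get_obs();T=toolT(o);print(T.round(4),o['ft_force'])
im=manip.camera('wrist');cv2.imwrite('pics/w1.png',im);np.save('w1T.npy',T)
```

```text
[[-9.963e-01 -8.650e-02  4.000e-04  5.997e-01]
 [-8.650e-02  9.963e-01  9.000e-04  8.220e-02]
 [-5.000e-04  9.000e-04 -1.000e+00  1.408e-01]
 [ 0.000e+00  0.000e+00  0.000e+00  1.000e+00]] [-0.11634247  0.25868546  0.71281206]
```

View pics/w1.png

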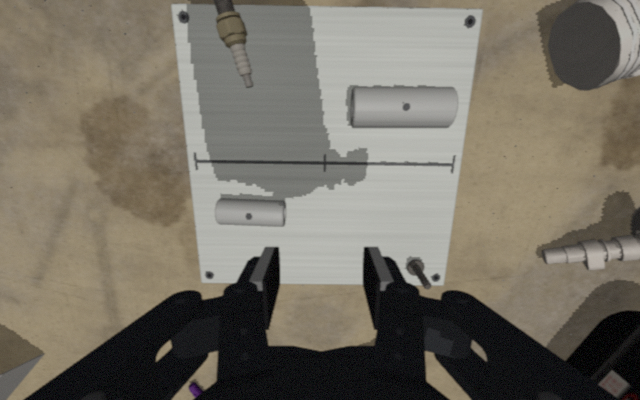

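The wrist view, which is upside down, shows line ends at (196,161) and (453,164) and the middle at (325,162). The thick pin spans (348–458, 86–128) and the thin pin (215–286, 197–226). The bolt is at (418,268) beside the fingers.

Run:
```python
from h import *
g=cv2.cvtColor(cv2.imread('pics/w1.png'),cv2.COLOR_BGR2GRAY)
for c,r0,r1 in[(365,80,135),(440,80,135),(225,190,235),(275,190,235)]:
    print(c,r0,g[r0:r1,c-4:c+5].mean(1).astype(int))
for r,c0,c1 in[(115,340,470),(217,208,295)]:
    print(r,c0,g[r-3:r+4,c0:c1].mean(0).astype(int))
for c in(210,450,300,400): print(c,158,g[154:172,c-3:c+4].mean(1).astype(int))
```

```text
365 80 [180 181 180 180 179 172 135 107 116 126 130 135 140 143 146 149 152 154
 156 158 160 162 165 168 169 170 172 173 172 171 168 162 159 158 156 154
 152 149 147 143 137 132 127 125 121 110  97 112 158 180 184 184 183 185
 187]
440 80 [178 179 179 180 179 177 155 117 112 123 130 134 138 142 145 148 151 153
 155 157 158 160 162 163 165 165 166 167 168 166 164 162 161 161 160 158
 155 152 150 146 141 136 130 129 125 116 103 115 159 180 183 184 185 184
 184]
225 190 [178 178 178 169 134 117 120 112  90  84  97 110 119 127 133 140 145 149
 152 158 162 164 164 164 163 162 160 160 158 153 149 145 136 127 141 174
 181 181 180 178 177 176 177 177 177]
275 190 [119 123 131 130 130 128 121 117 117 111  89  82  95 107 116 125 132 138
 143 147 150 156 163 168 171 172 172 171 168 164 160 155 150 146 139 132
 148 177 183 182 181 180 178 177 177]
115 340 [181 181 181 182 182 178 158 129 119 112  98  89  89 102 125 143 151 153
 153 153 154 153 153 153 153 153 153 154 154 154 153 154 154 153 154 153
 154 154 154 154 154 155 154 154 155 155 154 155 155 154 155 155 155 155
 155 155 156 155 155 155 
[... 274 characters left out ...]
2 146 140]
217 208 [179 178 178 178 178 178 172 158 152 156 156 157 157 157 157 158 158 157
 158 158 159 159 159 158 159 159 160 159 160 160 160 160 159 161 161 162
 160 147 120  99  94  94 103 127 151 162 164 164 164 165 164 165 165 165
 165 166 166 166 166 166 167 167 167 168 166 168 168 168 168 169 169 169
 168 161 145 116 114 141 165 178 181 180 181 180 180 181 181]
210 158 [133 137 139 141 142 130  84  66  93 138 155 158 164 174 176 176 175 176]
450 158 [185 180 173 171 166 162 163 165 158 119  92 102 133 153 157 151 149 153]
300 158 [117 116 117 117 118 119 111  74  48  58  91 115 117 116 118 121 120 120]
400 158 [184 184 184 181 181 183 184 178 146 102  96 138 178 184 183 182 184 184]
```

Add to h.py:
```python
W=manip.calibration('wrist')
def pix_axis(T,u,top,bot,r,zp=.01):
    M=T@W['tool_from_camera'];d=[]
    for v in(top,bot):
        p=ray(W,M,u,v,0)-M[:3,3];d.append(p/np.linalg.norm(p))
    d=d[0]+d[1];o=M[:3,3];return o+d*(zp+r-o[2])/d[2]
def line(T,a,b):
    M=T@W['tool_from_camera'];p,q=ray(W,M,*a,.01),ray(W,M,*b,.01);return p,q
def report(T,a,b,pins,mid=None):
    p,q=line(T,a,b);y=q-p;y/=np.linalg.norm(y);x=np.array([y[1],-y[0],0]);print('line yaw',np.degrees(np.arctan2(x[1],x[0])).round(2),'at',p.round(4),q.round(4))
    if mid: print('mid',ray(W,T@W['tool_from_camera'],*mid,.01).round(4))
    for n,(s,e,r,ends) in pins.items():
        A,B=pix_axis(T,*s,r),pix_axis(T,*e,r);d=B-A
        M=T@W['tool_from_camera'];f=lambda u:A+d*(u-s[0])/(e[0]-s[0])
        C=f(sum(ends)/2)
        print(n,'centre',C.round(4),'perp',((C-p)@x).round(4),'angle',np.degrees(np.arctan2(d@x,d@y)).round(2),'len',np.linalg.norm(f(ends[1])-f(ends[0])).round(4))
```

Run:
```python
from h import *
T=np.load('w1T.npy')
report(T,(210,161.1),(450,164.4),{'thick':((365,86.1,127.7),(440,86.6,127.75),.016,(350.5,457)),'thin':((225,197.5,224.4),(275,199.6,226.4),.012,(216,284.5))},(325,162.6))
```

```text
line yaw 4.23 at [ 0.5728 -0.0198  0.01  ] [0.5567 0.1978 0.01  ]
mid [0.5651 0.0843 0.01  ]
thick centre [0.5127 0.1437 0.026 ] perp -0.0479 angle -0.63 len 0.0868
thin centre [0.6141 0.0203 0.022 ] perp 0.0441 angle 1.68 len 0.0622
```

```bash
python3 -c "
from h import *
print(to_tool([.5047,.143,.055]).round(4))"
```

```text
[0.0896 0.069  0.0858]
```

Converted, 0.0896 m is 0.896, 0.0858 m is 0.858.

Emit:
jog_arm --plan '[0,0,0,0.4,0.3,0.2,0.5,0,0,0,0.8,0.6,0.4,0.5,0,0,0,0.896,0.69,0.6,0.5,0,0,0,0.896,0.69,0.8,0.5,0,0,0,0.896,0.69,0.858,0.5,0,0,0,0.896,0.69,0.858,0.5]'

```text
clock: 2.65
position: [0.5051, 0.1418, 0.0548]
ee_rot: [-0.042, 0.999, 0.0, 0.0]
ft_force: [0.6, 0.0, -0.2]
grip_width: 0.501
grasp_force: 0.0
```

Emit:
jog_arm --plan '[0,0,0,0,0,0.04,0.5,0,0,0,0,0,0.07,0.5,0,0,0,0,0,0.09,0.5,0,0,0,0,0,0.09,0.5]'

```text
clock: 3.15
position: [0.505, 0.1416, 0.0454]
ee_rot: [-0.042, 0.999, -0.0, -0.0]
ft_force: [0.2, -0.5, 0.3]
grip_width: 0.5
grasp_force: 0.0
```

Run:
```python
from h import *
im=manip.camera('wrist');cv2.imwrite('pics/w2.png',im)
```

```text
(no output)
```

View pics/w2.png

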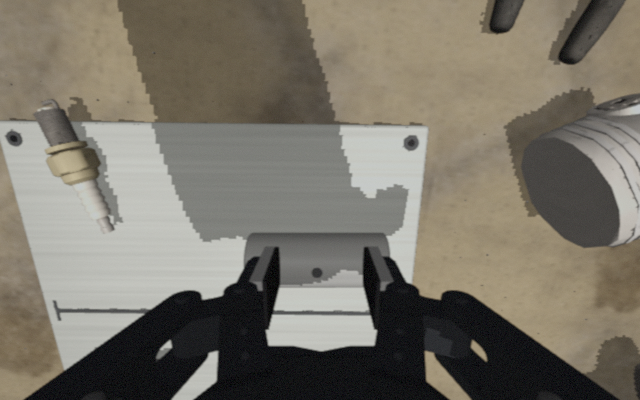

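The fingers straddle the thick pin's top symmetrically: the pin spans columns 245–388 and the fingers about 240–395. The spread is slightly wide, so I'll narrow it a little and feel down.

Emit:
jog_arm --plan '[0,0,0,0,0,0.01,0.4,0,0,0,0,0,0.02,0.4,0,0,0,0,0,0.03,0.4,0,0,0,0,0,0.03,0.4]'

```text
clock: 3.7
position: [0.505, 0.1416, 0.0424]
ee_rot: [-0.042, 0.999, -0.0, -0.0]
ft_force: [0.5, -0.5, 0.3]
grip_width: 0.399
grasp_force: 0.0
```

Emit:
jog_arm --plan '[0,0,0,0,0,0.01,0.4,0,0,0,0,0,0.01,0.4]'

```text
clock: 3.95
position: [0.505, 0.1416, 0.0414]
ee_rot: [-0.042, 0.999, 0.0, -0.0]
ft_force: [0.1, 0.8, 0.1]
grip_width: 0.398
grasp_force: 0.0
```

Emit:
jog_arm --plan '[0,0,0,0,0,0.01,0.4,0,0,0,0,0,0.01,0.4]'

```text
clock: 4.2
position: [0.5057, 0.1418, 0.0411]
ee_rot: [-0.042, 0.999, 0.0, 0.001]
ft_force: [-0.2, 0.2, 4.6]
grip_width: 0.403
grasp_force: 2.3
```

Emit:
jog_arm --plan '[0,0,0,0,0,0.01,0.4,0,0,0,0,0,0.01,0.4]'

```text
clock: 4.45
position: [0.5066, 0.1418, 0.0409]
ee_rot: [-0.042, 0.999, 0.0, 0.002]
ft_force: [-0.4, -1.2, 10.5]
grip_width: 0.403
grasp_force: 5.7
```

Emit:
jog_arm --plan '[0,0,0,-0.03,0,0,0.4,0,0,0,-0.06,0,0,0.4,0,0,0,-0.1,0,0,0.4,0,0,0,-0.14,0,0,0.4,0,0,0,-0.18,0,0,0.4,0,0,0,-0.22,0,0,0.4,0,0,0,-0.26,0,0,0.4,0,0,0,-0.3,0,0,0.4,0,0,0,-0.3,0,0,0.4]'

```text
clock: 5.58
position: [0.5368, 0.1444, 0.041]
ee_rot: [-0.042, 0.999, 0.0, 0.002]
ft_force: [0.0, -0.3, 11.2]
grip_width: 0.401
grasp_force: 5.5
```

Run:
```python
from h import *
o=manip.get_obs();T=toolT(o);np.save('w3T.npy',T)
im=manip.camera('wrist');cv2.imwrite('pics/w3.png',im)
```

```text
(no output)
```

View pics/w3.png

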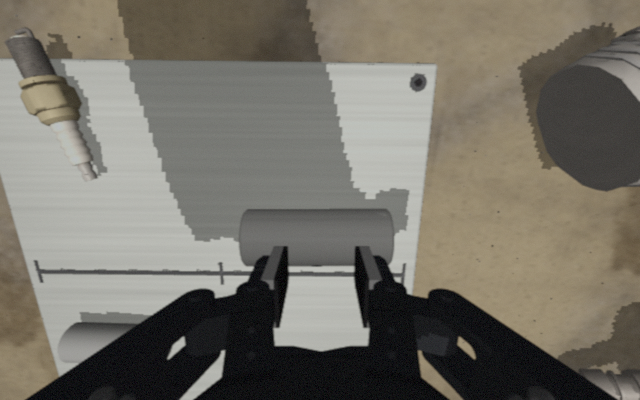

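The pin rolled forward, and its mark turned out of sight. The pin now spans rows 209–266 and columns 240–394. The line runs from (40,271) to (403,274).

Add to h.py:
```python
def prof(f,cols,r0,r1,w=2):
    g=cv2.cvtColor(cv2.imread(f),cv2.COLOR_BGR2GRAY)
    for c in cols: print(c,r0,*g[r0:r1,c-w:c+w+1].mean(1).astype(int))
```

Run:
```python
from h import *
prof('pics/w3.png',(248,295,345,388),204,214);prof('pics/w3.png',(248,295,345,388),258,272)
prof('pics/w3.png',(60,200,397),264,280)
```

```text
248 204 123 121 122 122 116 90 78 82 84 86
295 204 127 125 124 125 117 85 72 81 84 88
345 204 126 126 126 121 104 78 75 80 84 87
388 204 124 123 122 124 121 112 104 95 91 91
248 258 97 95 92 90 88 84 79 97 148 183 189 189 179 124
295 258 97 95 94 90 88 84 82 96 144 182 188 188 190 178
345 258 97 96 94 92 88 85 84 110 163 183 185 187 185 168
388 258 97 96 91 89 88 93 103 113 105 89 72 65 51 36
60 264 172 172 174 171 153 125 89 74 77 105 153 171 174 175 176 176
200 264 180 181 183 184 182 170 146 94 73 77 99 148 180 183 181 181
397 264 186 186 183 182 181 182 184 187 175 116 81 82 105 152 180 181
```

Run:
```python
from h import *
report(np.load('w3T.npy'),(60,271.4),(397,274.5),{'thick':((248,208.7,266),(345,208.1,265.5),.016,(240,393))})
```

```text
line yaw 4.25 at [ 0.5728 -0.019   0.01  ] [0.5567 0.1966 0.01  ]
thick centre [0.5287 0.1425 0.026 ] perp -0.032 angle -0.95 len 0.086
```

Emit:
jog_arm --plan '[0,0,0,0,0,-0.04,0.4,0,0,0,0,0,-0.1,0.4,0,0,0,0.08,0,-0.1,0.4,0,0,0,0.17,0,-0.1,0.4,0,0,0,0.17,0,-0.1,0.4,0,0,0,0.17,0,-0.05,0.4,0,0,0,0.17,0,-0.02,0.4,0,0,0,0.17,0,0,0.4,0,0,0,0.17,0,0,0.4]'

```text
clock: 6.75
position: [0.5193, 0.1429, 0.0406]
ee_rot: [-0.042, 0.999, 0.0, 0.001]
ft_force: [-0.7, -1.5, 9.7]
grip_width: 0.402
grasp_force: 5.1
```

Emit:
jog_arm --plan '[0,0,0.005,-0.03,0,0,0.4,0,0,0.015,-0.06,0,0,0.4,0,0,0.025,-0.1,0,0,0.4,0,0,0.035,-0.14,0,0,0.4,0,0,0.045,-0.18,0,0,0.4,0,0,0.055,-0.22,0,0,0.4,0,0,0.065,-0.26,0,0,0.4,0,0,0.075,-0.3,0,0,0.4,0,0,0.08,-0.32,0,0,0.4,0,0,0.08,-0.32,0,0,0.4]'

```text
clock: 8.0
position: [0.5519, 0.1457, 0.0411]
ee_rot: [-0.034, 0.999, 0.0, 0.002]
ft_force: [0.3, -1.1, 12.4]
grip_width: 0.4
grasp_force: 6.0
```

Run:
```python
from h import *
o=manip.get_obs();T=toolT(o);np.save('w4T.npy',T)
im=manip.camera('wrist');cv2.imwrite('pics/w4.png',im)
```

```text
(no output)
```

View pics/w4.png

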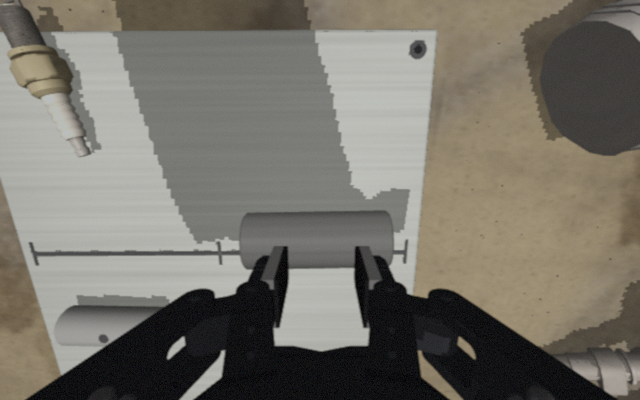

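The pin is at rows 210–269, columns 240–393. The line ends are at (35,253) and (405,251), and the pin's far edge now overlaps the line.

Run:
```python
from h import *
prof('pics/w4.png',(248,295,345),205,218);prof('pics/w4.png',(248,295,345),260,274)
prof('pics/w4.png',(60,200,400),244,260)
```

```text
248 205 122 121 122 123 122 123 120 108 83 76 78 82 86
295 205 124 123 124 126 125 124 117 83 73 76 81 86 90
345 205 123 125 126 126 127 118 84 71 76 80 85 89 92
248 260 101 99 98 94 92 89 84 80 89 134 176 182 177 170
295 260 101 99 98 95 92 87 81 78 119 173 184 183 183 179
345 260 101 99 96 94 90 84 80 111 161 181 183 183 183 181
60 244 172 171 172 173 176 170 143 112 83 73 76 103 154 171 174 174
200 244 173 181 182 183 182 175 146 94 74 77 87 133 177 183 180 180
400 244 180 179 181 183 185 174 116 82 83 94 136 177 182 179 179 179
```

Run:
```python
from h import *
report(np.load('w4T.npy'),(60,253.0),(400,251.9),{'thick':((248,212.4,269.1),(345,210.7,267.5),.016,(240,393))})
```

```text
line yaw 4.14 at [ 0.5723 -0.0162  0.01  ] [0.5568 0.1972 0.01  ]
thick centre [0.5454 0.144  0.026 ] perp -0.0153 angle -0.85 len 0.0863
```

Emit:
jog_arm --plan '[0,0,0,0,0,-0.05,0.4,0,0,0,0,0,-0.1,0.5,0,0,-0.045,0.07,0,-0.1,0.6,0,0,-0.09,0.145,-0.01,-0.1,0.7,0,0,-0.09,0.145,-0.01,-0.1,0.7,0,0,-0.09,0.145,-0.01,-0.05,0.7,0,0,-0.09,0.145,-0.01,-0.01,0.7,0,0,-0.09,0.145,-0.01,0.01,0.7,0,0,-0.09,0.145,-0.01,0.01,0.7]'

```text
clock: 9.18
position: [0.5354, 0.1434, 0.0382]
ee_rot: [-0.043, 0.999, -0.0, -0.0]
ft_force: [-0.0, -0.6, 0.2]
grip_width: 0.697
grasp_force: 0.0
```

Emit:
jog_arm --plan '[0,0,0,0,0,0.01,0.7,0,0,0,0,0,0.01,0.7]'

```text
clock: 9.43
position: [0.5355, 0.1434, 0.0375]
ee_rot: [-0.043, 0.999, 0.0, 0.0]
ft_force: [0.3, -0.7, -0.2]
grip_width: 0.7
grasp_force: 0.0
```

Converted, -0.002 m is -0.02, 0.001 m is 0.01.

Emit:
jog_arm --plan '[0,0,0,-0.02,0,0.01,0.7,0,0,0,-0.02,0,0.01,0.7]'

```text
clock: 9.68
position: [0.5381, 0.1437, 0.0369]
ee_rot: [-0.043, 0.999, 0.0, 0.001]
ft_force: [-0.4, 0.7, 3.5]
grip_width: 0.7
grasp_force: 1.8
```

Emit:
jog_arm --plan '[0,0,0,0,0,0.01,0.7,0,0,0,0,0,0.01,0.7]'

```text
clock: 9.93
position: [0.5388, 0.1438, 0.0368]
ee_rot: [-0.043, 0.999, 0.0, 0.001]
ft_force: [0.3, -1.3, 9.2]
grip_width: 0.698
grasp_force: 4.9
```

Emit:
jog_arm --plan '[0,0,0,0,0,0.01,0.7,0,0,0,0,0,0.01,0.7]'

```text
clock: 10.18
position: [0.5396, 0.1439, 0.0366]
ee_rot: [-0.043, 0.999, 0.001, 0.002]
ft_force: [-0.6, -2.1, 16.2]
grip_width: 0.698
grasp_force: 7.9
```

Converted, -0.022 m is -0.22, -0.02 m is -0.2, 0.03 rad is 0.15.

Emit:
jog_arm --plan '[0,0,0.015,-0.02,0,0,0.7,0,0,0.035,-0.05,0,0,0.7,0,0,0.055,-0.08,0,0,0.7,0,0,0.075,-0.11,0,0,0.7,0,0,0.095,-0.14,0,0,0.7,0,0,0.115,-0.17,0,0,0.7,0,0,0.135,-0.2,0,0,0.7,0,0,0.15,-0.22,0,0,0.7,0,0,0.15,-0.22,0,0,0.7]'

```text
clock: 11.3
position: [0.5618, 0.1457, 0.0368]
ee_rot: [-0.028, 1.0, 0.001, 0.002]
ft_force: [-0.2, -1.7, 15.7]
grip_width: 0.701
grasp_force: 7.9
```

Run:
```python
from h import *
o=manip.get_obs();T=toolT(o);np.save('w5T.npy',T)
im=manip.camera('wrist');cv2.imwrite('pics/w5.png',im)
```

```text
(no output)
```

View pics/w5.png

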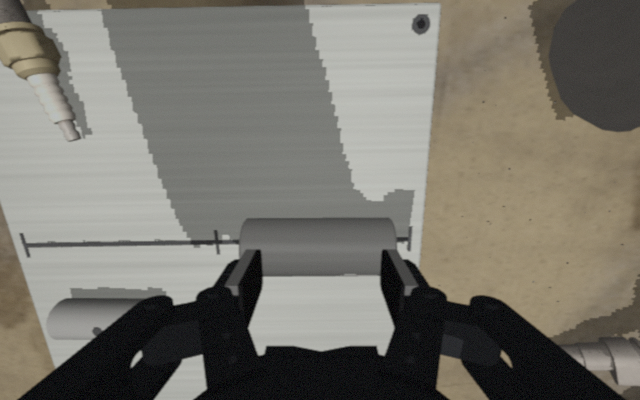

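The pin now sits over the line at rows 218–276, columns 241–397. The line ends are at (25,245) and (410,239).

Run:
```python
from h import *
prof('pics/w5.png',(270,320,370),212,224);prof('pics/w5.png',(270,320,370),268,282)
prof('pics/w5.png',(60,140,200,403),234,252)
```

```text
270 212 123 121 122 121 120 113 82 72 77 83 84 85
320 212 122 122 121 123 121 111 82 73 78 81 83 86
370 212 122 123 122 121 118 104 78 73 78 81 84 86
270 268 100 98 96 95 92 89 85 89 132 179 185 184 181 181
320 268 100 99 97 96 92 90 85 97 145 179 182 180 180 179
370 268 100 100 99 96 94 92 101 136 166 178 178 179 179 180
60 234 172 172 171 172 173 175 176 165 115 77 74 76 101 149 171 174 174 174
140 234 175 177 179 180 180 181 170 113 74 75 78 119 172 180 176 176 177 178
200 234 119 120 122 121 122 113 76 47 45 50 96 149 156 161 175 179 180 182
403 234 121 122 112 70 46 47 61 102 142 160 180 183 184 183 183 185 185 187
```

Run:
```python
from h import *
report(np.load('w5T.npy'),(60,244.2),(403,238.8),{'thick':((270,217.6,275.9),(370,217.4,275.6),.016,(241,396))})
```

```text
line yaw 4.23 at [ 0.5721 -0.0113  0.01  ] [0.5568 0.1965 0.01  ]
thick centre [0.5575 0.1454 0.026 ] perp -0.003 angle 0.82 len 0.0856
```

Converted, -0.006 m is -0.06, -0.005 m is -0.05, -0.0145 rad is -0.0725.

Emit:
jog_arm --plan '[0,0,-0.02,-0.015,0,0,0.7,0,0,-0.04,-0.03,0,0,0.7,0,0,-0.06,-0.05,0,0,0.7,0,0,-0.0725,-0.06,0,0,0.7,0,0,-0.0725,-0.06,0,0,0.7]'

```text
clock: 11.98
position: [0.5677, 0.1461, 0.0368]
ee_rot: [-0.035, 0.999, 0.001, 0.002]
ft_force: [1.2, 0.3, 15.7]
grip_width: 0.7
grasp_force: 7.7
```

Run:
```python
from h import *
o=manip.get_obs();T=toolT(o);np.save('w6T.npy',T)
im=manip.camera('wrist');cv2.imwrite('pics/w6.png',im)
prof('pics/w6.png',(270,320,370),212,228);prof('pics/w6.png',(270,320,370),268,284)
prof('pics/w6.png',(60,140,403),225,252)
```

```text
270 212 93 75 73 81 84 86 89 92 92 92 94 96 97 100 100 102
320 212 102 76 72 80 83 88 89 90 91 93 95 96 97 99 100 99
370 212 113 80 71 79 83 87 87 90 91 93 93 94 97 99 99 100
270 268 88 83 97 142 175 181 180 180 181 182 183 182 181 179 180 182
320 268 90 86 98 142 175 180 179 178 179 180 180 179 179 179 180 182
370 268 91 89 100 143 176 180 178 178 177 177 178 178 178 180 181 180
60 225 173 174 177 176 161 104 72 74 77 117 167 174 174 174 175 176 177 177 176 175 176 177 178 177 176 173 171
140 225 179 180 179 175 148 99 77 76 86 130 173 179 176 175 177 179 180 181 180 179 179 178 180 180 179 177 174
403 225 119 122 120 106 67 50 48 53 85 117 122 122 121 122 121 122 143 179 187 185 184 182 181 182 182 182 184
```

Run:
```python
from h import *
report(np.load('w6T.npy'),(60,232),(403,230.9),{'thick':((270,211.9,270.8),(370,212.35,270.8),.016,(241,396))})
```

```text
line yaw 4.24 at [ 0.5721 -0.0093  0.01  ] [0.5569 0.1961 0.01  ]
thick centre [0.5604 0.1456 0.026 ] perp -0.0003 angle 0.34 len 0.0851
```

Converted, -0.003 m is -0.03, -0.0022 m is -0.022.

Emit:
jog_arm --plan '[0,0,0,-0.008,0,-0.01,0.7,0,0,0,-0.016,0,-0.02,0.7,0,0,0,-0.022,0,-0.03,0.7,0,0,0,-0.022,0,-0.06,0.7,0,0,0,-0.022,0,-0.2,0.7,0,0,0,-0.3,-0.3,-0.6,0.5,0,0,0,-0.65,-0.65,-1,0.35,0,0,0,-0.65,-0.65,-1,0.35,0,0,0,-0.65,-0.65,-1,0.35]'

```text
clock: 13.15
position: [0.6345, 0.0859, 0.1347]
ee_rot: [-0.035, 0.999, 0.0, -0.0]
ft_force: [0.5, 0.5, 1.0]
grip_width: 0.35
grasp_force: 0.0
```

Run:
```python
from h import *
o=manip.get_obs();T=toolT(o);np.save('w7T.npy',T)
im=manip.camera('wrist');cv2.imwrite('pics/w7.png',im)
```

```text
(no output)
```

View pics/w7.png

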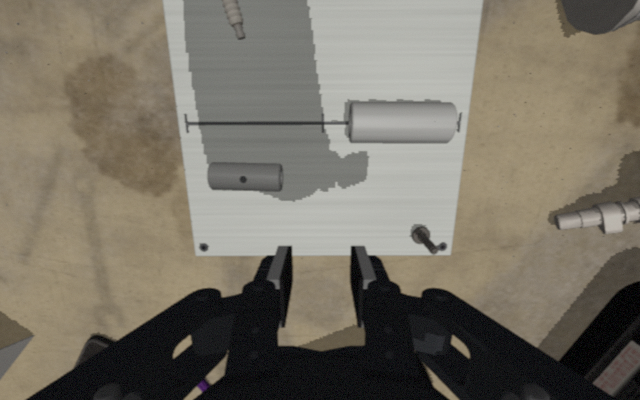

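The thick pin now sits over the line at rows 101–142, columns 346–459. The line runs from (187,123) to (461,122). The thin pin is at rows 162–191, columns 208–284, and the bolt and plug are undisturbed.

Run:
```python
from h import *
prof('pics/w7.png',(365,390,415,440),96,106);prof('pics/w7.png',(365,390,415,440),136,148)
prof('pics/w7.png',(200,250,300,460),114,132,1)
prof('pics/w7.png',(217,232,255,275),157,168);prof('pics/w7.png',(217,232,255,275),184,196)
```

```text
365 96 183 182 182 182 173 134 104 112 121 129
390 96 182 182 182 182 175 135 101 110 121 128
415 96 181 183 182 182 171 131 100 107 119 127
440 96 181 182 183 180 160 138 115 109 118 126
365 136 141 138 132 124 112 102 115 161 183 185 185 185
390 136 143 139 135 128 115 104 106 144 179 186 185 184
415 136 145 140 136 130 117 107 109 145 180 185 183 181
440 136 146 143 137 131 119 108 111 146 179 184 181 180
200 114 117 117 117 119 121 121 119 100 65 48 60 93 117 120 125 139 151 155
250 114 117 117 118 119 120 121 116 91 58 48 69 104 119 118 119 120 121 122
300 114 119 119 119 120 120 121 114 90 57 50 69 105 119 120 117 119 121 122
460 114 124 123 125 121 121 125 129 140 144 143 143 145 147 151 154 159 161 167
217 157 119 120 119 120 114 93 85 89 95 98 102
232 157 119 119 119 120 116 96 84 88 95 97 100
255 157 119 119 120 121 121 112 89 85 91 95 98
275 157 119 119 121 121 120 114 97 87 90 95 96
217 184 94 91 87 80 74 101 155 177 181 182 183 182
232 184 94 91 90 83 76 87 134 174 183 183 183 183
255 184 97 95 91 88 82 75 102 157 181 184 184 184
275 184 99 95 94 91 88 79 75 92 117 122 121 122
```

Run:
```python
from h import *
T=np.load('w7T.npy')
report(T,(200,123.1),(440,122.6),{'thick':((365,101,142.75),(440,101,143.0),.016,(347,458)),'thin':((217,161.9,189.6),(265,162.9,191),.012,(209,283))})
print((T@W['tool_from_camera'])[:3,3])
```

```text
line yaw 4.22 at [ 0.573  -0.0211  0.01  ] [0.5579 0.184  0.01  ]
thick centre [0.5602 0.1477 0.026 ] perp -0.0004 angle 0.18 len 0.0894
thin centre [0.6142 0.0212 0.022 ] perp 0.0442 angle 1.58 len 0.0635
[0.56386515 0.08202362 0.27705447]
```

```bash
python3 -c "
from h import *
print(to_tool([.6227,.0217,.045]).round(4))"
```

```text
[ 0.0157 -0.0639  0.089 ]
```

Converted, 0.089 m is 0.89, 0.07 m is 0.7, 0.024 rad is 0.12.

Emit:
jog_arm --plan '[0,0,0.05,0.08,-0.3,0.2,0.5,0,0,0.12,0.157,-0.639,0.4,0.5,0,0,0.12,0.157,-0.639,0.7,0.5,0,0,0.12,0.157,-0.639,0.89,0.5,0,0,0.12,0.157,-0.639,0.89,0.5]'

```text
clock: 13.82
position: [0.6222, 0.0221, 0.0438]
ee_rot: [-0.024, 1.0, 0.0, -0.002]
ft_force: [-0.4, 0.3, 0.3]
grip_width: 0.499
grasp_force: 0.0
```

Emit:
jog_arm --plan '[0,0,0,0,0,0.05,0.5,0,0,0,0,0,0.09,0.5,0,0,0,0,0,0.11,0.5,0,0,0,0,0,0.11,0.5]'

```text
clock: 14.32
position: [0.6237, 0.0208, 0.0345]
ee_rot: [-0.023, 1.0, 0.0, 0.0]
ft_force: [0.1, 0.0, -0.0]
grip_width: 0.501
grasp_force: 0.0
```

Emit:
jog_arm --plan '[0,0,0,0,0,0.01,0.5,0,0,0,0,0,0.02,0.5,0,0,0,0,0,0.02,0.5]'

```text
clock: 14.7
position: [0.6236, 0.0208, 0.0324]
ee_rot: [-0.023, 1.0, 0.0, -0.0]
ft_force: [-0.5, -1.2, -0.2]
grip_width: 0.497
grasp_force: 0.0
```

Emit:
jog_arm --plan '[0,0,0,0,0,0.01,0.5,0,0,0,0,0,0.01,0.5]'

```text
clock: 14.95
position: [0.6242, 0.0208, 0.032]
ee_rot: [-0.023, 1.0, 0.0, 0.001]
ft_force: [-0.0, -0.7, 3.4]
grip_width: 0.5
grasp_force: 1.9
```

Converted, 0.032 m is 0.32, 0.027 m is 0.27, -0.003 rad is -0.015.

Emit:
jog_arm --plan '[0,0,0,0.02,0,0.01,0.5,0,0,0,0.04,0,0.02,0.5,0,0,-0.005,0.06,0,0.02,0.5,0,0,-0.015,0.09,0,0.02,0.5,0,0,-0.025,0.12,0,0.02,0.5,0,0,-0.035,0.15,0,0.02,0.5,0,0,-0.045,0.19,0,0.02,0.5,0,0,-0.055,0.23,0,0.02,0.5,0,0,-0.065,0.27,0,0.02,0.5,0,0,-0.07,0.32,0,0.02,0.5,0,0,-0.07,0.32,0,0.02,0.5]'

```text
clock: 16.32
position: [0.5936, 0.0193, 0.0319]
ee_rot: [-0.03, 1.0, 0.0, 0.002]
ft_force: [-0.8, -0.6, 16.1]
grip_width: 0.496
grasp_force: 8.1
```

Run:
```python
from h import *
o=manip.get_obs();T=toolT(o);np.save('w8T.npy',T)
im=manip.camera('wrist');cv2.imwrite('pics/w8.png',im)
```

```text
(no output)
```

View pics/w8.png

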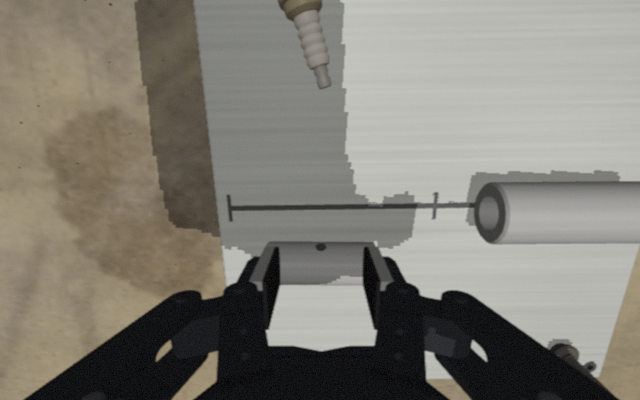

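The thin pin rolled toward the robot, and its mark turned up to (320,246). It now spans rows 242–285, and the line runs from (230,208) to (470,205).

Run:
```python
from h import *
prof('pics/w8.png',(285,305,335,360),236,248);prof('pics/w8.png',(285,305,335,360),276,292)
prof('pics/w8.png',(240,300,350,460),198,214)
```

```text
285 236 126 125 124 127 121 98 78 78 83 87 90 94
305 236 125 125 125 126 121 98 77 77 83 87 90 94
335 236 123 125 125 126 124 108 79 75 81 86 90 93
360 236 124 125 125 126 125 109 78 73 80 86 90 94
285 276 110 107 107 107 105 101 97 92 119 169 187 187 185 187 188 190
305 276 109 108 108 107 105 101 99 95 117 166 186 187 186 187 189 190
335 276 111 110 112 126 139 158 160 153 149 162 182 186 186 187 189 190
360 276 124 155 162 160 159 157 153 149 147 160 178 184 186 188 190 190
240 198 126 125 126 126 128 128 124 106 69 50 51 52 81 121 129 128
300 198 127 128 127 128 130 129 120 75 48 50 51 70 110 126 126 127
350 198 126 127 127 128 130 120 82 53 50 51 64 98 124 126 125 124
460 198 190 190 191 184 150 102 89 88 89 118 167 189 189 188 186 188
```

Run:
```python
from h import *
report(np.load('w8T.npy'),(240,208),(460,205),{'thin':((285,241.0,284.4),(360,241.35,284.75),.012,(264,380))})
```

```text
line yaw 4.32 at [ 0.5734 -0.0268  0.01  ] [0.564 0.098 0.01 ]
thin centre [0.5987 0.0215 0.022 ] perp 0.0289 angle 1.11 len 0.0647
```

Converted, -0.013 m is -0.13, -0.002 m is -0.02.

Emit:
jog_arm --plan '[0,0,0,0,0,-0.04,0.5,0,0,0,0,0,-0.12,0.5,0,0,0,-0.07,0.01,-0.12,0.5,0,0,0,-0.13,0.02,-0.12,0.5,0,0,0,-0.13,0.02,-0.12,0.5,0,0,0,-0.13,0.02,-0.06,0.5,0,0,0,-0.13,0.02,-0.02,0.5,0,0,0,-0.13,0.02,0,0.5,0,0,0,-0.13,0.02,0,0.5]'

```text
clock: 17.5
position: [0.607, 0.0222, 0.0319]
ee_rot: [-0.03, 1.0, 0.0, 0.003]
ft_force: [0.7, -0.1, 16.4]
grip_width: 0.497
grasp_force: 8.2
```

Emit:
jog_arm --plan '[0,0,-0.005,0.02,0,0,0.5,0,0,-0.015,0.05,0,0,0.5,0,0,-0.025,0.08,0,0,0.5,0,0,-0.035,0.11,0,0,0.5,0,0,-0.045,0.14,0,0,0.5,0,0,-0.055,0.17,0,0,0.5,0,0,-0.065,0.2,0,0,0.5,0,0,-0.075,0.23,0,0,0.5,0,0,-0.085,0.26,0,0,0.5,0,0,-0.09,0.29,0,0,0.5,0,0,-0.09,0.29,0,0,0.5]'

```text
clock: 18.88
position: [0.5774, 0.0203, 0.0316]
ee_rot: [-0.039, 0.999, 0.0, 0.002]
ft_force: [-1.5, -0.1, 17.2]
grip_width: 0.498
grasp_force: 8.5
```

Run:
```python
from h import *
o=manip.get_obs();T=toolT(o);np.save('w9T.npy',T)
im=manip.camera('wrist');cv2.imwrite('pics/w9.png',im)
```

```text
(no output)
```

View pics/w9.png

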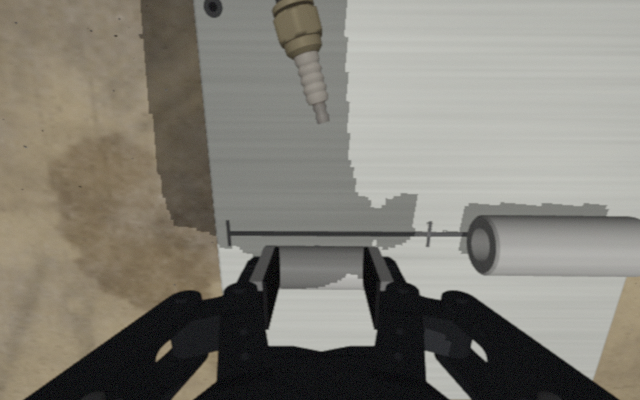

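The thin pin is now at rows 246–290, just on the far side of the line, which runs from (229,233) to (468,234).

Run:
```python
from h import *
prof('pics/w9.png',(285,305,335,355),240,254);prof('pics/w9.png',(285,305,335,355),280,298)
prof('pics/w9.png',(240,300,350,455),226,242)
```

```text
285 240 127 128 128 129 126 108 78 73 78 84 88 92 98 99
305 240 125 127 128 130 128 113 81 70 78 82 86 92 95 99
335 240 124 125 126 129 129 120 85 71 78 81 86 90 95 97
355 240 124 125 126 128 128 120 87 70 75 81 84 87 94 97
285 280 112 112 109 107 105 103 98 93 112 159 182 185 185 185 186 187 189 189
305 280 113 111 110 107 105 102 100 100 119 155 181 185 183 184 186 187 189 190
335 280 118 121 137 163 169 165 161 157 149 155 181 185 183 185 186 186 188 189
355 280 174 174 172 171 168 166 163 157 151 158 182 186 184 184 185 186 188 189
240 226 125 126 128 129 118 74 47 49 51 79 121 127 126 126 127 128
300 226 126 128 128 128 120 83 51 50 51 72 109 125 125 126 124 127
350 226 126 127 127 127 121 93 59 50 50 63 97 123 126 124 124 124
455 226 187 189 189 190 181 141 90 85 87 89 131 184 191 188 186 186
```

Run:
```python
from h import *
report(np.load('w9T.npy'),(240,233),(455,233.75),{'thin':((285,245.2,288.6),(355,245.6,289.0),.012,(264,380))})
```

```text
line yaw 4.32 at [ 0.5732 -0.0261  0.01  ] [0.5638 0.099  0.01  ]
thin centre [0.5849 0.0228 0.022 ] perp 0.0154 angle 0.15 len 0.0649
```

The manual's scale: shifts go in units of 100 mm and turns go in units of 0.2 rad. Converting my numbers, -0.0155 m is -0.155, -0.012 m is -0.12.

Emit:
jog_arm --plan '[0,0,0,0,0,-0.04,0.5,0,0,0,0,0,-0.12,0.5,0,0,0,-0.08,0.01,-0.12,0.5,0,0,0,-0.155,0.02,-0.12,0.5,0,0,0,-0.155,0.02,-0.12,0.5,0,0,0,-0.155,0.02,-0.06,0.5,0,0,0,-0.155,0.02,-0.02,0.5,0,0,0,-0.155,0.02,0,0.5,0,0,0,-0.155,0.02,0,0.5]'

```text
clock: 20.05
position: [0.5934, 0.0236, 0.0319]
ee_rot: [-0.039, 0.999, 0.0, 0.003]
ft_force: [0.4, 0.3, 16.0]
grip_width: 0.502
grasp_force: 8.2
```

Emit:
jog_arm --plan '[0,0,0,0.02,0,0,0.5,0,0,0,0.05,0,0,0.5,0,0,0,0.08,0,0,0.5,0,0,0,0.11,0,0,0.5,0,0,0,0.14,0,0,0.5,0,0,0,0.17,0,0,0.5,0,0,0,0.2,0,0,0.5,0,0,0,0.23,0,0,0.5,0,0,0,0.25,0,0,0.5,0,0,0,0.25,0,0,0.5]'

```text
clock: 21.3
position: [0.5682, 0.0218, 0.0318]
ee_rot: [-0.039, 0.999, 0.0, 0.003]
ft_force: [-0.2, -0.0, 17.2]
grip_width: 0.499
grasp_force: 8.7
```

Run:
```python
from h import *
o=manip.get_obs();T=toolT(o);np.save('w10T.npy',T)
im=manip.camera('wrist');cv2.imwrite('pics/w10.png',im)
prof('pics/w10.png',(285,305,335,355),240,260);prof('pics/w10.png',(285,305,335,355),280,300)
prof('pics/w10.png',(240,430,455),242,272)
```

```text
285 240 125 117 84 74 81 86 92 95 97 98 101 103 106 107 108 109 109 111 113 115
305 240 125 118 82 71 80 86 90 94 97 98 102 102 105 106 109 109 111 112 113 114
335 240 124 119 88 74 78 84 89 92 94 98 100 102 105 107 107 109 110 110 113 114
355 240 125 119 98 75 78 84 87 92 96 97 100 101 105 106 107 109 110 111 112 114
285 280 102 101 96 91 93 134 179 186 184 184 185 185 185 185 186 187 185 182 182 184
305 280 103 101 98 92 94 135 179 188 185 184 185 185 186 185 185 186 185 183 182 183
335 280 122 154 160 153 143 151 180 187 185 184 183 184 185 185 185 185 185 182 181 182
355 280 165 164 161 154 145 151 176 185 184 183 182 183 185 185 186 186 184 182 181 182
240 242 126 126 118 80 53 49 62 113 164 183 185 186 186 187 188 187 187 187 187 188 188 189 188 185 184 182 182 176 171 160
430 242 187 187 189 178 129 90 84 88 120 172 187 186 184 184 187 188 188 190 188 186 185 185 185 186 185 184 182 181 178 177
455 242 137 136 136 127 95 77 74 75 94 137 148 147 145 144 144 138 136 137 135 129 125 135 154 157 157 165 181 183 181 179
```

Run:
```python
from h import *
report(np.load('w10T.npy'),(240,247),(455,248.1),{'thin':((285,241.45,285),(355,241.75,285.2),.012,(264,380))})
```

```text
line yaw 4.24 at [ 0.573  -0.0246  0.01  ] [0.5636 0.1025 0.01  ]
thin centre [0.5735 0.0241 0.022 ] perp 0.0041 angle -0.09 len 0.0647
```

Converted, 0.008 m is 0.08, 0.006 m is 0.06.

Emit:
jog_arm --plan '[0,0,0,0.02,0,0,0.5,0,0,0,0.04,0,0,0.5,0,0,0,0.06,0,0,0.5,0,0,0,0.08,0,0,0.5,0,0,0,0.08,0,0,0.5]'

```text
clock: 21.98
position: [0.5592, 0.0212, 0.0311]
ee_rot: [-0.039, 0.999, 0.0, 0.002]
ft_force: [-2.1, 0.8, 15.3]
grip_width: 0.498
grasp_force: 7.5
```

Run:
```python
from h import *
o=manip.get_obs();T=toolT(o);np.save('w11T.npy',T)
im=manip.camera('wrist');cv2.imwrite('pics/w11.png',im)
prof('pics/w11.png',(285,305,335,355),232,248);prof('pics/w11.png',(285,305,335,355),276,292)
prof('pics/w11.png',(240,430,450),246,272)
```

```text
285 232 129 128 128 129 128 127 126 124 126 128 129 127 126 125 125 127
305 232 129 128 128 128 127 126 125 124 126 128 129 127 125 126 126 125
335 232 128 127 126 127 126 125 124 124 125 127 128 127 125 125 125 124
355 232 127 126 125 125 125 124 123 123 124 126 127 126 124 123 124 123
285 276 119 117 113 114 112 113 111 112 110 108 105 102 99 98 102 122
305 276 120 118 114 113 113 113 113 113 111 109 106 102 100 98 104 124
335 276 122 119 115 113 112 119 133 135 144 164 167 163 160 159 156 149
355 276 177 186 186 184 182 180 178 176 173 170 167 164 161 160 158 151
240 246 127 128 127 126 144 177 183 182 183 184 186 186 182 155 105 81 81 103 150 181 185 185 185 182 178 166
430 246 183 184 184 184 185 187 185 184 184 186 187 187 187 180 137 92 84 85 105 153 184 186 183 184 185 187
450 246 184 184 185 186 186 186 187 184 180 181 183 182 182 167 123 88 84 86 103 152 184 188 183 180 181 182
```

Run:
```python
from h import *
prof('pics/w11.png',(285,305,335,355),244,258);prof('pics/w11.png',(285,305,335,355),288,298)
report(np.load('w11T.npy'),(240,261.4),(450,262),{'thin':((285,248,291.6),(355,248,291.6),.012,(264,380))})
```

```text
285 244 126 125 125 127 122 105 78 74 81 87 90 93 96 98
305 244 125 126 126 125 122 106 77 73 81 85 90 93 95 97
335 244 125 125 125 124 123 116 82 73 79 83 88 93 95 97
355 244 124 123 124 123 123 116 86 73 77 83 88 91 94 97
285 288 99 98 102 122 143 164 186 189 186 184
305 288 100 98 104 124 142 160 184 189 187 185
335 288 160 159 156 149 145 159 183 189 186 185
355 288 161 160 158 151 145 154 182 189 186 186
line yaw 4.38 at [ 0.573 -0.025  0.01 ] [0.5634 0.1003 0.01  ]
thin centre [0.5681 0.0238 0.022 ] perp -0.0012 angle -0.18 len 0.0648
```

Emit:
jog_arm --plan '[0,0,0,-0.012,0,-0.01,0.5,0,0,0,-0.02,0,-0.02,0.5,0,0,0,-0.025,0,-0.03,0.5,0,0,0,-0.025,0,-0.06,0.5,0,0,0,-0.025,0,-0.2,0.5,0,0,0,-0.3,0.3,-0.6,0.5,0,0,0,-0.73,0.55,-1,0.35,0,0,0,-0.73,0.55,-1,0.35,0,0,0,-0.73,0.55,-1,0.35]'

```text
clock: 23.15
position: [0.626, 0.0809, 0.1295]
ee_rot: [-0.039, 0.999, -0.0, -0.0]
ft_force: [-0.5, -0.6, 0.2]
grip_width: 0.35
grasp_force: 0.0
```

Run:
```python
from h import *
o=manip.get_obs();T=toolT(o);np.save('w12T.npy',T);print(T[:3,3])
im=manip.camera('wrist');cv2.imwrite('pics/w12.png',im)
```

```text
[0.6260314  0.08093862 0.12949627]
```

View pics/w12.png

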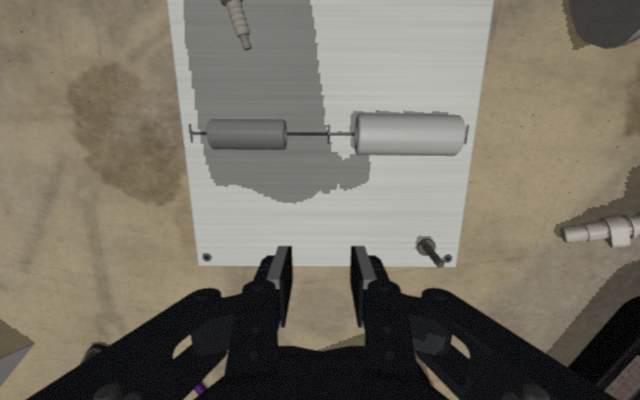

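Both pins lie on the line. The thin pin is at columns 207–287, rows 119–149, the thick pin at columns 355–467, rows 113–155, and the line is at row ~133.

Run:
```python
from h import *
f='pics/w12.png'
print('thin');prof(f,(217,235,255,277),115,124);prof(f,(217,235,255,277),142,154)
print('thick');prof(f,(375,400,425,450),109,118);prof(f,(375,400,425,450),150,160)
print('line');prof(f,(197,200,203,295,310,320,342,346),126,142,1)
```

```text
thin
217 115 117 118 121 115 95 92 98 100 104
235 115 118 119 122 115 97 92 96 101 103
255 115 118 118 123 116 97 91 95 100 103
277 115 117 118 120 117 101 92 95 100 104
217 142 89 84 82 78 73 66 68 90 110 114 116 117
235 142 90 86 85 81 76 68 67 86 110 114 115 116
255 142 92 89 85 80 77 70 66 82 108 113 112 116
277 142 93 89 85 83 80 73 65 75 107 112 113 114
thick
375 109 177 160 149 136 118 102 109 117 124
400 109 181 181 178 162 127 101 104 114 122
425 109 180 182 179 163 128 101 101 111 120
450 109 181 182 180 178 173 148 110 106 117
375 150 135 128 117 106 116 155 181 184 183 184
400 150 138 132 123 109 108 139 177 184 183 182
425 150 140 136 128 115 103 127 176 183 181 181
450 150 142 137 131 120 109 117 158 178 180 179
line
197 126 149 148 154 169 174 154 103 78 108 158 175 179 179 179 179 180
200 126 116 116 118 129 145 128 84 64 89 132 150 152 152 153 152 152
203 126 117 116 117 119 116 97 64 45 66 102 117 118 117 118 120 121
295 126 116 116 119 120 119 113 78 52 52 84 116 119 117 117 118 121
310 126 117 118 118 120 121 112 79 49 48 75 115 120 117 118 119 120
320 126 118 118 120 121 121 113 79 53 48 76 113 122 118 116 119 121
342 126 180 179 181 184 180 159 125 95 91 128 178 185 181 180 181 184
346 126 181 180 181 184 184 174 129 93 89 119 167 182 182 180 183 183
```

Run:
```python
from h import *
report(np.load('w12T.npy'),(200,133.0),(346,133.7),{'thin':((217,118.5,149.0),(277,118.7,149.5),.012,(208,286)),'thick':((375,112.5,154.8),(450,113.2,155.6),.016,(356,466))})
```

```text
line yaw 4.29 at [ 0.5733 -0.0249  0.01  ] [0.564  0.0986 0.01  ]
thin centre [0.5703 0.0177 0.022 ] perp 0.0002 angle 0.07 len 0.0632
thick centre [0.5599 0.149  0.026 ] perp -0.0004 angle 0.26 len 0.0878
```

Both pins are within about 0.5 mm and 0.3° of the line, and the robot is clear of them. Handing in.

```bash
python3 -c "
from workcell import manip
print(manip.hand_in())"
```

```text
the job is handed in; nothing more can be done
None
```

Both pins, thick first and then thin, were rolled onto the scribed line and measured within about 0.5 mm and 0.3° of it; the bolt and spark plug were not touched, and the job was handed in at about 23 s.

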